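Load the bearing washer

ROBOT

A 6-joint arm with a two-finger parallel gripper is mounted at the origin on the work surface. World frame = base frame: x ahead of the robot, y to its left, z up, the work surface at z = 0. Lengths are in m, angles in rad, forces in N, time in s.
With the tool pointing down it reaches from about 0.275 to 0.775 m from the base axis. Payload 14.6 kg.
Tool frame: the origin (TCP) lies midway between the tips of the shut fingers; the grasp point (between the pads) lies 19 mm behind it; z points along the fingers, y is the direction in which the jaws open and shut (so a half turn about z gives the same grasp; the last joint's range is limited). The gripper opens to 85 mm and grips with 20 to 120 N. Pads are 22 mm wide; open, the fingers measure 114 mm over their backs; the gripper's body (76 mm by 85 mm) begins 54 mm behind the grasp point. The pads swing forward as they close: fully open they stand 13 mm farther back than shut.
Start: joints at [0.95, 0.263, -0.048, 1.259, 0, 1.415], TCP at [0.236, 0.469, 0.231] pointing down, gripper open.
Joint ranges: [-2.65, 2.65], [-0.89, 1.7], [-1.18, 1.37], [-2.13, 2.11], [-1.35, 1.29], [-3.14, 3.14]. Speed limits (rad/s): [1.89, 1.89, 2.57, 2.79, 3.14, 3.14].

INTERFACE

Orientations are given as a unit quaternion [x, y, z, w].
In Python, from station import telemetry, viewer, ticket gives the robot as it stands.
- The arm moves only by the tool apply_moves, never from a script. Its argument "rows" is a list of rows, each an object with "dp": the shift along the tool's x, y, z in mm, a list of three; "delta_rot": the turn, a rotation vector about the tool's x, y, z in units of 5 degrees (1.0 is 5 degrees), a list of three. A call has 1 to 12 rows; each row is the pose to reach, as a shift and turn from the pose measured when the call began, along the tool's axes at that moment; what a row does not reach only later rows make up. A row lasts 1/8 s, in which the tool goes at most 62.5 mm and 10.7 degrees, less where a joint would pass 70% of its speed; a pose out of reach is approached as far as the arm can. A call with a gripper value outside its range is refused whole. "jaw" is the opening, from 0 (shut) to 1 (fully open), set as the call begins (left out, the last holds). The fingers move at their own pace and stop on an object; "force" is the grip in N (left out, the last holds). Time passes only in rows, so rows that repeat a pose let the fingers close. It gives the time, the measured TCP pose, the force and the opening at its end, in the units of the state.
- telemetry.get_obs(): the state, without advancing time (a new reading comes with each control period).
- viewer.capture(name): name is "side" or "top" or "wrist"; returns a dict with "image" (480x640x3 uint8, red, green, blue), "mtx" (3x3 intrinsics, pixels), "R" (3x3) and "t" (3): a world point X has camera coordinates R X + t; the wrist camera has in their place "hand_eye" (4x4, takes a point from camera to tool coordinates, whose origin is the TCP and whose axes are the flange's). Camera axes: x right, y down, z forward; pixel columns grow to the right and rows downward; lengths in m; the calibration is good to about 2 mm. A picture is of the moment at which its call begins: read the wrist's pose just before it. There is no depth.
- ticket.sign_off(): hands the job in, once; it reports no verdict.
The state is a dict: "time_s": time; "q": joint angles; "dq": joint speeds; "joint_torque": joint torques, N m; "tool_pos": TCP position; "orientation": TCP orientation; "wrist_force": force on the tool from outside, world axes, zero at the start; "wrist_torque": the same for the moment, N m; "grip_width": opening from 0.0 (shut) to 1.0 (fully open).
Only numpy, scipy, OpenCV 4.12 (cv2) and the standard library are available. Lean on these libraries where they do the work, as an engineer would, in place of code of your own. Each camera call takes 0.05 s, during which the arm holds its last target. There are 200 camera calls.

TASK

Press the washer's release button so that its sprung lid pops up, then push the lid right back past upright until it rests still against its stop. Stand every bearing spindle on the table upright in the opaque tub: the floor inside is at an unknown height, so lower each one until you feel it touch down before letting go, and drop none. Then swing the lid down and press it until it latches shut, leaving the other things on the table where they are.

Things in the scene. Friction and masses are not known exactly. Their poses are not given: they have to be found in the camera images.
- washer: bearing washer, a fixed grey opaque open-topped tub, with its own +x side roughly to the robot's left. Origin under its centre on the table, z up. Outside 180 (own x) by 190 (own y) by 140 mm high, walls 5 mm. Lid hinge along own y at x = +90, z = 145 mm; latch and release button on the -x side. Holds four spindles side by side
- washer_rim (a point): centre of the tub's mouth, at the top of its walls, 140 mm above the table. Inside, a flat dark floor plate fills the whole tub at a height that differs every time: its top is 92 to 125 mm below this point, so that standing spindles fit under the shut lid
- lid (a joint): lid angle, rad: 0 shut and latched. Released, the spring pops it to about 1.0 and holds it there; pushed past upright (1.57) it falls back to its stop at 1.9 and stays. Pushed forward past upright again it falls to 1.0 on the spring; press it down from there (1 to 3 N at its front, about 5 N at the last, over the catch) until it clicks at about 0; let go earlier, it springs up
- lid_edge (a point): middle of the lid's front edge, mid-thickness, 184 mm from the hinge line. The lid is a flat aluminium plate 8 mm thick (the hinge line lies at mid-thickness) and 208 mm wide, with a small latch bar in front of the edge, 190 mm from the hinge line. A thin spring leg under the lid moves just outside the tub's +y wall
- button_top (a point): centre of the top of the round black release button, 34 mm across, on the latch lever in front of the tub's -x side: washer x = -174 mm, 118 mm above the table, 58 mm before the latch hook, which reaches 173 mm high. Press it down 6 to 10 mm with 1 to 3 N; its travel ends at 12 mm
- spindle1: bearing spindle, standing upright: a 52 mm round steel foot 8 mm thick, a stack of shiny 22 mm bearings up to 50 mm, and a black grip knob 24 mm across from 50 to 82 mm (its top). About 0.2 kg. Origin at the centre of its underside, z up. May be absent (3 or 4 of the four are there)
- spindle2: bearing spindle, standing upright: a 52 mm round steel foot 8 mm thick, a stack of shiny 22 mm bearings up to 50 mm, and a black grip knob 24 mm across from 50 to 82 mm (its top). About 0.2 kg. Origin at the centre of its underside, z up. May be absent (3 or 4 of the four are there)
- spindle3: bearing spindle, standing upright: a 52 mm round steel foot 8 mm thick, a stack of shiny 22 mm bearings up to 50 mm, and a black grip knob 24 mm across from 50 to 82 mm (its top). About 0.2 kg. Origin at the centre of its underside, z up. May be absent (3 or 4 of the four are there)
- spindle4: bearing spindle, standing upright: a 52 mm round steel foot 8 mm thick, a stack of shiny 22 mm bearings up to 50 mm, and a black grip knob 24 mm across from 50 to 82 mm (its top). About 0.2 kg. Origin at the centre of its underside, z up. May be absent (3 or 4 of the four are there)
- toe_stop: yellow rubber toe stop, 48 mm across, 42 mm tall; to be left alone. Origin on its underside, near its middle
- wrench: chrome socket wrench lying flat, 155 mm long, 28 mm high; to be left alone. Origin on its underside, near its middle
- capsule: green plastic cleaning capsule with a snap cap, 68 mm across, 57 mm tall; to be left alone. Origin on its underside, near its middle
- wheel: white skate wheel lying flat, 58 mm across, 32 mm tall; to be left alone. Origin on its underside, near its middle
- brush: cleaning brush lying flat, 160 mm long; to be left alone. Origin on its underside, near its middle
- skate_key: steel T-shaped skate key lying flat, 110 mm long; to be left alone. Origin on its underside, near its middle

How it is judged:
On the way, in this order (a step that is already met when the one before it is completed fails the run):
1. the release button is pressed and the lid pops up (value of joint lid above 0.6 rad), for 0.1 s.
2. the lid is back past upright, at rest on its stop (value of joint lid above 1.75 rad and velocity of joint lid between -0.15 and 0.15 rad/s), for 0.3 s.
3. every spindle stands upright inside the tub with the lid still open (x of spindle1 in the frame of washer between -0.085 and 0.085 m and y of spindle1 in the frame of washer between -0.09 and 0.09 m and z of each of spindle1, spindle2, spindle3, spindle4 in the frame of washer below 0.06 m and angle between each of spindle1, spindle2, spindle3, spindle4's own z axis and vertical below 0.2 rad and linear speed of each of spindle1, spindle2, spindle3, spindle4 below 0.05 m/s and x of spindle2 in the frame of washer between -0.085 and 0.085 m and y of spindle2 in the frame of washer between -0.09 and 0.09 m and x of spindle3 in the frame of washer between -0.085 and 0.085 m and y of spindle3 in the frame of washer between -0.09 and 0.09 m and x of spindle4 in the frame of washer between -0.085 and 0.085 m and y of spindle4 in the frame of washer between -0.09 and 0.09 m and value of joint lid above 1.6 rad), for 0.2 s.
At the end, for the whole second after the job is handed in: the lid is latched shut (within 0.05 rad of 0) and every spindle that is there stands inside the tub on its floor, upright within 0.2 rad and at rest (x of spindle1 in the frame of washer between -0.085 and 0.085 m and y of spindle1 in the frame of washer between -0.09 and 0.09 m and z of each of spindle1, spindle2, spindle3, spindle4 in the frame of washer below 0.06 m and angle between each of spindle1, spindle2, spindle3, spindle4's own z axis and vertical below 0.2 rad and linear speed of each of spindle1, spindle2, spindle3, spindle4 below 0.05 m/s and x of spindle2 in the frame of washer between -0.085 and 0.085 m and y of spindle2 in the frame of washer between -0.09 and 0.09 m and x of spindle3 in the frame of washer between -0.085 and 0.085 m and y of spindle3 in the frame of washer between -0.09 and 0.09 m and x of spindle4 in the frame of washer between -0.085 and 0.085 m and y of spindle4 in the frame of washer between -0.09 and 0.09 m and value of joint lid below 0.05 rad); the robot touches nothing.
It fails at once if a spindle is dropped into the tub from more than about 12 mm (falls freely there faster than 0.5 m/s) ((x of spindle1 in the frame of washer between -0.085 and 0.085 m and y of spindle1 in the frame of washer between -0.09 and 0.09 m and z of spindle1 in the frame of washer below 0.13 m and contact force between spindle1 and anything else below 0.1 N and linear speed of spindle1 above 0.5 m/s) or (x of spindle2 in the frame of washer between -0.085 and 0.085 m and y of spindle2 in the frame of washer between -0.09 and 0.09 m and z of spindle2 in the frame of washer below 0.13 m and contact force between spindle2 and anything else below 0.1 N and linear speed of spindle2 above 0.5 m/s) or (x of spindle3 in the frame of washer between -0.085 and 0.085 m and y of spindle3 in the frame of washer between -0.09 and 0.09 m and z of spindle3 in the frame of washer below 0.13 m and contact force between spindle3 and anything else below 0.1 N and linear speed of spindle3 above 0.5 m/s) or (x of spindle4 in the frame of washer between -0.085 and 0.085 m and y of spindle4 in the frame of washer between -0.09 and 0.09 m and z of spindle4 in the frame of washer below 0.13 m and contact force between spindle4 and anything else below 0.1 N and linear speed of spindle4 above 0.5 m/s)).
It fails at once if a spindle is thrust hard against the washer (over 60 N) (contact force between any of spindle1, spindle2, spindle3, spindle4 and washer above 60 N).
It fails at once if another thing on the table is moved by more than 50 mm (distance of any of toe_stop, wrench, capsule, wheel, brush, skate_key from where it was at the start of the episode above 0.05 m).
Of spindle1, spindle2, spindle3, spindle4 only 3 to 4 are there at a start; the rules pass over those that are not, and their reading is None.
At some moment in a run one of spindle1, spindle2, spindle3, spindle4 may be knocked a few centimetres aside while the robot is not near it.
It also fails if it takes over 208 s, if anything falls off the work surface, if the arm or the gripper's body presses on something with over 40 N, if the wrist force passes 120 N, or if a joint passes its speed limit or range.

## Working session

There is one attempt and no reset: what is moved stays moved. The work goes in short steps, Python scripts to look and compute and a tool call to move; the robot and the scene stay as the last step left them, time stands still between calls to the robot, and variables do not carry over. Pictures are saved under pics/ and viewed, about 12 in all and at most 16, crops included, and the job is handed in when it is done.

Besides the shell and the picture viewer there is one more tool, called in YAML: its name, and indented under it one key for each argument. apply_moves: Moves the arm, as the interface text tells. Its arguments: {"type":"object","properties":{"rows":{"type":"array","items":{"type":"object","properties":{"dp":{"type":"array","items":{"type":"number"}},"delta_rot":{"type":"array","items":{"type":"number"}}}}},"jaw":{"type":"number"},"force":{"type":"number"}},"required":["rows"]}

```bash
mkdir -p pics; ls; python3 - <<'E'
from station import telemetry, viewer
import cv2,numpy as np
o=telemetry.get_obs();print({k:np.round(v,3).tolist() for k,v in o.items()})
for n in ['side','top']:
    c=viewer.capture(n);cv2.imwrite(f'pics/{n}0.png',c['image'][:,:,::-1]);print(n,np.round(c['mtx'],1).tolist(),np.round(c['R'],3).tolist(),np.round(c['t'],3).tolist())
print(viewer.capture('wrist')['hand_eye'])
E
```

```text
pics
{'time_s': 0.0, 'q': [0.95, 0.264, -0.049, 1.259, -0.0, 1.416], 'dq': [-0.001, 0.001, -0.001, -0.001, 0.001, 0.001], 'joint_torque': [-0.0, -63.762, 38.456, 0.014, -0.0, -0.0], 'tool_pos': [0.236, 0.469, 0.231], 'orientation': [0.231, 0.973, -0.001, -0.0], 'wrist_force': [-0.082, -0.207, -0.469], 'wrist_torque': [-0.019, 0.035, 0.028], 'grip_width': 0.999}
side [[610.4, 0.0, 310.5], [0.0, 610.4, 243.0], [0.0, 0.0, 1.0]] [[0.821, -0.571, -0.013], [-0.341, -0.473, -0.813], [0.458, 0.672, -0.583]] [-0.489, 0.26, 1.255]
top [[602.8, 0.0, 309.9], [0.0, 602.8, 241.9], [0.0, 0.0, 1.0]] [[-0.043, -0.999, 0.004], [-0.979, 0.041, -0.199], [0.199, -0.013, -0.98]] [-0.069, 0.571, 1.212]
[[ 8.87352004e-05 -9.46901825e-01 -3.21522824e-01  8.18568281e-02]
 [ 9.99999749e-01  3.09833901e-04 -6.36493254e-04  1.06275902e-03]
 [ 7.02315295e-04 -3.21522687e-01  9.46901615e-01 -1.42837959e-01]
 [ 0.00000000e+00  0.00000000e+00  0.00000000e+00  1.00000000e+00]]
```

View pics/top0.png

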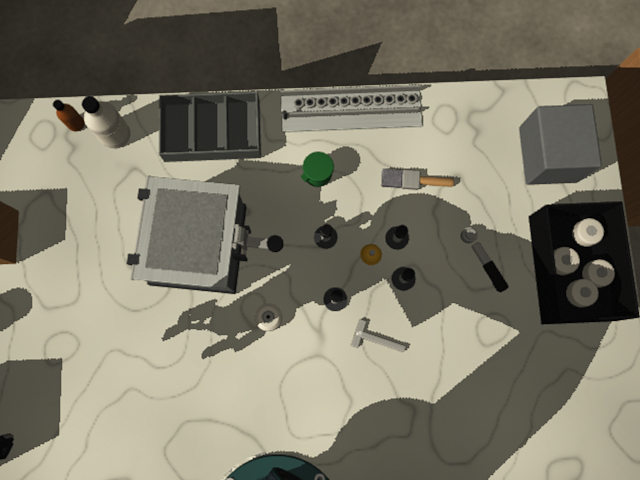

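View pics/side0.png

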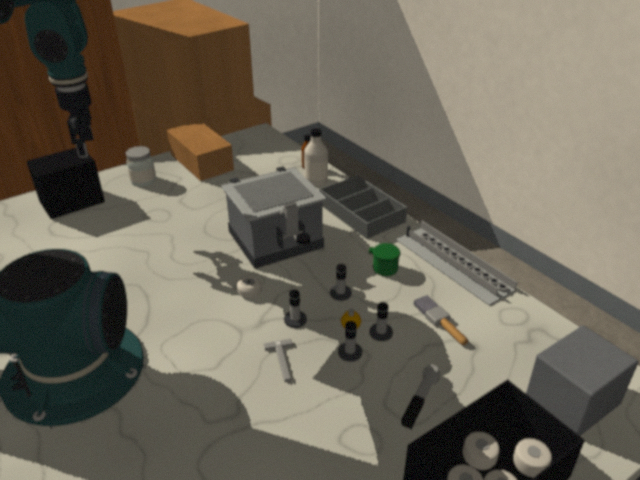

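```bash
cat > h.py <<'E'
from station import telemetry, viewer
import cv2,numpy as np
from scipy.spatial.transform import Rotation as Ro
def cap(n,f=None):
    o=telemetry.get_obs();c=viewer.capture(n)
    if n=='wrist':
        T=np.eye(4);T[:3,:3]=Ro.from_quat(o['orientation']).as_matrix();T[:3,3]=o['tool_pos']
        W=np.linalg.inv(T@c['hand_eye']);c['R'],c['t']=W[:3,:3],W[:3,3]
    if f: cv2.imwrite(f'pics/{f}.png',c['image'][:,:,::-1])
    return c
def ray(c,uv,z):
    R,t=np.array(c['R']),np.array(c['t']);o=-R.T@t
    d=R.T@np.linalg.inv(c['mtx'])@np.array([*uv,1.]);return o+d*(z-o[2])/d[2]
def proj(c,X):
    p=np.array(c['mtx'])@(np.array(c['R'])@np.array(X)+np.array(c['t']));return p[:2]/p[2]
def tri(c1,u1,c2,u2):
    A=[];b=[]
    for c,u in((c1,u1),(c2,u2)):
        o=ray(c,u,0.);d=ray(c,u,.5)-o;d/=np.linalg.norm(d);P=np.eye(3)-np.outer(d,d);A.append(P);b.append(P@o)
    return np.linalg.lstsq(np.vstack(A),np.hstack(b),rcond=None)[0]
def loc(P):  # world target -> mm shift in tool axes
    o=telemetry.get_obs();return np.round(1000*Ro.from_quat(o['orientation']).as_matrix().T@(np.array(P)-o['tool_pos']),1)
E
python3 - <<'E'
from h import *
c=cap('top')
im=c['image'];cv2.imwrite('pics/c1.png',cv2.resize(im[160:320,120:440,::-1],None,fx=2.5,fy=2.5,interpolation=cv2.INTER_CUBIC))
m=(im.max(2)<45).astype('uint8')
n,l,s,ce=cv2.connectedComponentsWithStats(m)
for i in range(1,n):
    if s[i,4]>60 and 120<ce[i][0]<450 and 150<ce[i][1]<330: print(s[i],ce[i].round(1),ray(c,ce[i],.08).round(4))
E
```

```text
[235 196  16  51 269] [241.5 216.7] [0.623  0.0469 0.08  ]
[315 224  22  25 339] [326.7 236.3] [ 0.5736 -0.1285  0.08  ]
[386 225  23  24 405] [397.4 236.8] [ 0.5666 -0.2749  0.08  ]
[267 235  16  17 210] [274.8 243.3] [ 0.5635 -0.0205  0.08  ]
[148 244  99  50 544] [225.5 271.1] [0.5096 0.0819 0.08  ]
[392 267  23  24 418] [403.5 278. ] [ 0.48   -0.2811  0.08  ]
[324 288  23  18 276] [334.4 295.5] [ 0.4503 -0.1381  0.08  ]
```

View pics/c1.png

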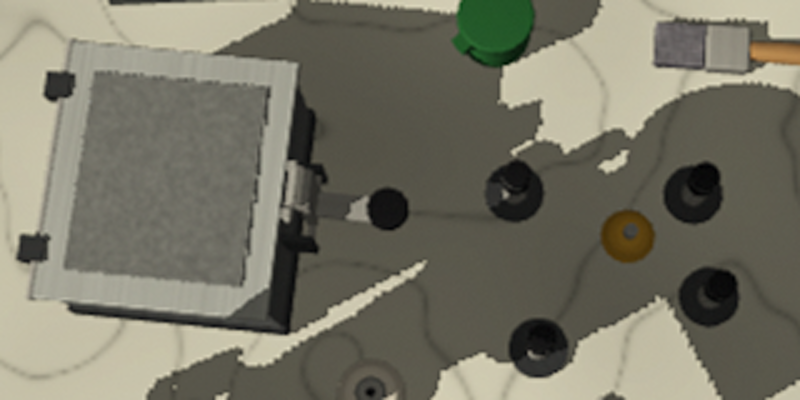

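```bash
python3 - <<'E'
from h import *
c=cap('top')
f=lambda x,y:(x/2.5+120-.3,y/2.5+160-.3)
L=[(298,63),(72,40),(30,298)]
P=[ray(c,f(*p),.149) for p in L]
for p in P:print(p.round(4))
v=P[1]-P[0];w=P[1]-P[2];print('yaw',np.degrees([np.arctan2(v[1],v[0]),np.arctan2(w[1],w[0])]),np.linalg.norm(v),np.linalg.norm(w))
B=ray(c,f(388,209),.118);print('btn',B.round(4))
for a,b in [((515,192),(516,174)),((692,194),(705,178)),((709,297),(720,285)),((539,348),(545,333))]:
    print(ray(c,f(*a),.006).round(4),ray(c,f(*b),.082).round(4))
for n,u in dict(wheel=(371,391),cap=(495,25),toe=(628,236)).items(): print(n,ray(c,f(*u),.03).round(3))
E
```

```text
[0.6709 0.0438 0.149 ]
[0.6975 0.2234 0.149 ]
[0.4912 0.2536 0.149 ]
yaw [81.57335972 -8.31415556] 0.1815853333456438 0.2084844603313754
btn [ 0.5557 -0.0226  0.118 ]
[ 0.589  -0.1294  0.006 ] [ 0.5882 -0.1279  0.082 ]
[ 0.5807 -0.2848  0.006 ] [ 0.5782 -0.2844  0.082 ]
[ 0.4889 -0.293   0.006 ] [ 0.4882 -0.2901  0.082 ]
[ 0.451  -0.1434  0.006 ] [ 0.455 -0.145  0.082]
wheel [0.418 0.001 0.03 ]
cap [ 0.735 -0.118  0.03 ]
toe [ 0.541 -0.223  0.03 ]
```

apply_moves:
  rows:
    - {"dp":[-55,-32,0],"delta_rot":[0,0,-1.8]}
    - {"dp":[-105,-62,0],"delta_rot":[0,0,-3.66]}
    - {"dp":[-155,-91,0],"delta_rot":[0,0,-3.66]}
    - {"dp":[-205,-120,5],"delta_rot":[0,0,-3.66]}
    - {"dp":[-255,-149,10],"delta_rot":[0,0,-3.66]}
    - {"dp":[-305,-178,15],"delta_rot":[0,0,-3.66]}
    - {"dp":[-355,-207,20],"delta_rot":[0,0,-3.66]}
    - {"dp":[-405,-236,25],"delta_rot":[0,0,-3.66]}
    - {"dp":[-455,-265,30],"delta_rot":[0,0,-3.66]}
    - {"dp":[-506,-295,31],"delta_rot":[0,0,-3.66]}
    - {"dp":[-506,-295,31],"delta_rot":[0,0,-3.66]}
    - {"dp":[-506,-295,31],"delta_rot":[0,0,-3.66]}
  jaw: 0

```text
time_s: 1.75
tool_pos: [0.555, -0.0217, 0.2]
orientation: [0.073, 0.997, -0.0, -0.0]
wrist_force: [0.5, -0.7, 0.6]
grip_width: -0.002
```

apply_moves:
  rows:
    - {"dp":[0,0,40],"delta_rot":[0,0,0]}
    - {"dp":[0,0,76],"delta_rot":[0,0,0]}
    - {"dp":[0,0,83],"delta_rot":[0,0,0]}
    - {"dp":[0,0,87],"delta_rot":[0,0,0]}
    - {"dp":[0,0,90],"delta_rot":[0,0,0]}
    - {"dp":[0,0,91],"delta_rot":[0,0,0]}

```text
time_s: 2.5
tool_pos: [0.5554, -0.0218, 0.1097]
orientation: [0.073, 0.997, -0.0, 0.0]
wrist_force: [-0.8, -0.4, 1.3]
grip_width: 0.002
```

```bash
python3 - <<'E'
from h import *
cap('side','s2');print(telemetry.get_obs()['wrist_force'],telemetry.get_obs()['tool_pos'])
E
```

```text
[ 0.89340113 -1.05622634  1.70980012] [ 0.55528852 -0.0218309   0.1095024 ]
```

View pics/s2.png

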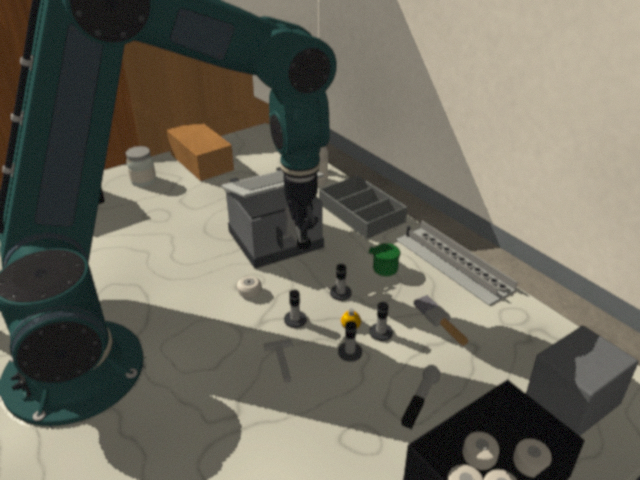

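apply_moves:
  rows:
    - {"dp":[0,0,1.5],"delta_rot":[0,0,0]}
    - {"dp":[0,0,2],"delta_rot":[0,0,0]}
    - {"dp":[0,0,2],"delta_rot":[0,0,0]}

```text
time_s: 2.92
tool_pos: [0.5553, -0.0219, 0.1075]
orientation: [0.073, 0.997, -0.0, 0.0]
wrist_force: [0.4, -0.5, 1.8]
grip_width: -0.002
```

```bash
python3 - <<'E'
from h import *
c=cap('side');cv2.imwrite('pics/s3.png',cv2.resize(c['image'][100:300,180:380,::-1],None,fx=2,fy=2));print(telemetry.get_obs()['wrist_force'],telemetry.get_obs()['tool_pos'])
E
```

```text
[-0.48367192 -2.07892997  1.69900098] [ 0.55537227 -0.02188008  0.10752976]
```

View pics/s3.png

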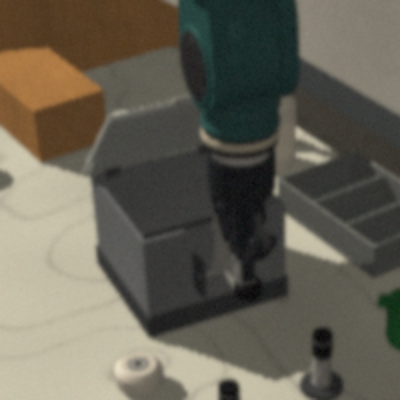

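apply_moves:
  rows:
    - {"dp":[0,0,-60],"delta_rot":[0,0,0]}
    - {"dp":[0,0,-120],"delta_rot":[0,0,0]}
    - {"dp":[0,0,-178],"delta_rot":[0,0,0]}
    - {"dp":[0,60,-178],"delta_rot":[0,0,0]}
    - {"dp":[0,110,-178],"delta_rot":[0,0,0]}
    - {"dp":[0,140,-178],"delta_rot":[0,0,0]}
    - {"dp":[0,165,-178],"delta_rot":[0,0,0]}
    - {"dp":[0,190,-178],"delta_rot":[0,0,0]}
    - {"dp":[0,215,-178],"delta_rot":[0,0,0]}
    - {"dp":[0,235,-178],"delta_rot":[0,0,0]}

```text
time_s: 4.22
tool_pos: [0.5923, 0.2118, 0.2959]
orientation: [0.073, 0.997, 0.003, 0.009]
wrist_force: [-4.9, -5.5, 80.5]
grip_width: -0.002
```

apply_moves:
  rows:
    - {"dp":[0,10,0],"delta_rot":[0,0,0]}
    - {"dp":[0,20,0],"delta_rot":[0,0,0]}
    - {"dp":[0,30,0],"delta_rot":[0,0,0]}
    - {"dp":[0,40,0],"delta_rot":[0,0,0]}
    - {"dp":[0,50,0],"delta_rot":[0,0,0]}

```text
time_s: 4.85
tool_pos: [0.5997, 0.2618, 0.2956]
orientation: [0.074, 0.997, 0.002, 0.009]
wrist_force: [0.4, 0.3, 0.5]
grip_width: -0.002
```

```bash
python3 - <<'E'
from h import *
c=cap('side');cv2.imwrite('pics/s4.png',cv2.resize(c['image'][80:330,150:450,::-1],None,fx=2,fy=2))
E
```

```text
(no output)
```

View pics/s4.png

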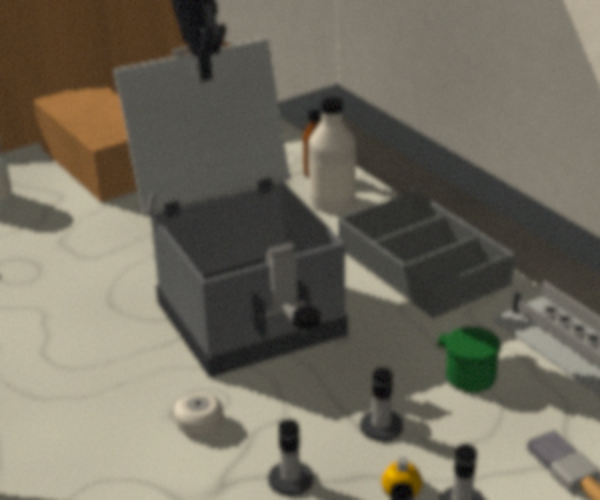

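apply_moves:
  rows:
    - {"dp":[0,-50,0],"delta_rot":[0,0,0]}
    - {"dp":[0,-110,0],"delta_rot":[0,0,0]}
    - {"dp":[0,-170,0],"delta_rot":[0,0,0]}
    - {"dp":[0,-230,0],"delta_rot":[0,0,0]}
    - {"dp":[0,-290,10],"delta_rot":[0,0,0]}
    - {"dp":[-30,-340,30],"delta_rot":[0,0,0]}
    - {"dp":[-45,-384,60],"delta_rot":[0,0,0]}
    - {"dp":[-45,-384,95],"delta_rot":[0,0,0]}
    - {"dp":[-45,-384,95],"delta_rot":[0,0,0]}
  jaw: 1
  force: 40

```text
time_s: 6.02
tool_pos: [0.5887, -0.1233, 0.1968]
orientation: [0.074, 0.997, 0.003, 0.007]
wrist_force: [-0.8, 0.6, 0.8]
grip_width: 1.005
```

```bash
python3 - <<'E'
from h import *
o=telemetry.get_obs();R=Ro.from_quat(o['orientation'])
ideal=Ro.from_quat([np.cos(np.radians(85.8)),np.sin(np.radians(85.8)),0,0])
print(o['tool_pos'],'fix rot units',(np.degrees((R.inv()*ideal).as_rotvec())/5).round(3),loc([.588,-.128,.2]))
c=cap('wrist','w1')
t=cap('top');s=cap('side')
for P in [(.588,-.128,.082),(.579,-.2845,.082),(.488,-.291,.082),(.4535,-.1445,.082)]: print([proj(x,P).round(0) for x in(c,t,s)])
cv2.imwrite('pics/w1s.png',np.hstack([cv2.resize(c['image'],(480,360)),cv2.resize(s['image'][200:400,200:440],(320,266)) if 0 else cv2.resize(s['image'][250:370,270:410],(320,360))])[:,:,::-1])
E
```

```text
[ 0.58867817 -0.12333425  0.19684752] fix rot units [ 0.083  0.146 -0.01 ] [-0.1 -4.7 -3.2]
[array([311., 230.]), array([326., 229.]), array([339., 267.])]
[array([ 88., 249.]), array([402., 231.]), array([381., 305.])]
[array([ 27., 115.]), array([408., 274.]), array([349., 324.])]
[array([247.,  14.]), array([337., 294.]), array([294., 293.])]
```

View pics/w1s.png

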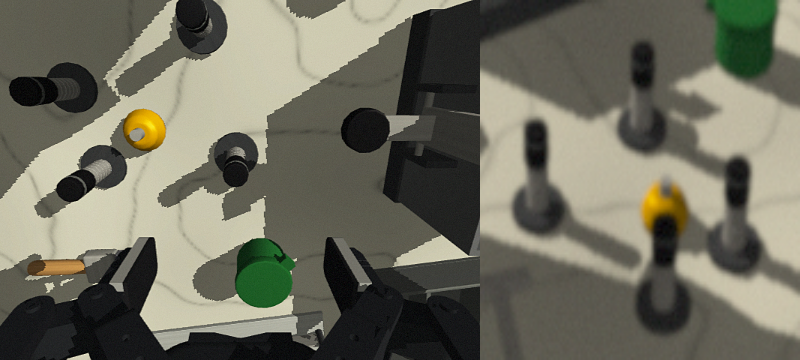

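apply_moves:
  rows:
    - {"dp":[-1,-5,0],"delta_rot":[0.083,0.146,-0.01]}
    - {"dp":[-1,-5,0],"delta_rot":[0.083,0.146,-0.01]}
    - {"dp":[-1,-5,0],"delta_rot":[0.083,0.146,-0.01]}

```text
time_s: 6.55
tool_pos: [0.5908, -0.128, 0.2008]
orientation: [0.072, 0.997, -0.001, 0.003]
wrist_force: [-0.4, 0.7, 0.3]
grip_width: 0.999
```

```bash
python3 - <<'E'
from h import *
o=telemetry.get_obs();print(o['orientation'],loc([.589,-.1285,.051]))
E
```

```text
[ 7.23406446e-02  9.97374378e-01 -8.72590423e-04  3.22802408e-03] [  2.7  -0.6 149.8]
```

apply_moves:
  rows:
    - {"dp":[3,-1,50],"delta_rot":[0,0.07,0]}
    - {"dp":[3,-1,100],"delta_rot":[0,0.07,0]}
    - {"dp":[3,-1,135],"delta_rot":[0,0.07,0]}
    - {"dp":[3,-1,150],"delta_rot":[0,0.07,0]}
    - {"dp":[3,-1,150],"delta_rot":[0,0.07,0]}

```text
time_s: 7.18
tool_pos: [0.5886, -0.1288, 0.0507]
orientation: [0.072, 0.997, -0.001, -0.0]
wrist_force: [-0.6, -1.2, 1.1]
grip_width: 0.995
```

apply_moves:
  rows:
    - {"dp":[0,0,0],"delta_rot":[0,0,0]}
    - {"dp":[0,0,0],"delta_rot":[0,0,0]}
    - {"dp":[0,0,0],"delta_rot":[0,0,0]}
    - {"dp":[0,0,0],"delta_rot":[0,0,0]}
    - {"dp":[0,0,0],"delta_rot":[0,0,0]}
    - {"dp":[0,0,0],"delta_rot":[0,0,0]}
  jaw: 0
  force: 50

```text
time_s: 7.92
tool_pos: [0.5889, -0.1289, 0.0511]
orientation: [0.072, 0.997, -0.001, 0.0]
wrist_force: [0.8, 0.4, 5.4]
grip_width: 0.263
```

```bash
python3 - <<'E'
from h import *
o=telemetry.get_obs();print(o['orientation'],o['tool_pos'],o['grip_width'],o['wrist_force'])
E
```

```text
[ 7.23240841e-02  9.97380953e-01 -6.41907720e-04  2.20322653e-04] [ 0.58887361 -0.12888498  0.05110237] 0.26309862293192027 [0.79737466 0.36279864 5.36525172]
```

apply_moves:
  rows:
    - {"dp":[0,0,-20],"delta_rot":[0,0,0]}
    - {"dp":[0,0,-60],"delta_rot":[0,0,0]}
    - {"dp":[0,0,-115],"delta_rot":[0,0,0]}
    - {"dp":[0,0,-170],"delta_rot":[0,0,0]}
    - {"dp":[0,0,-220],"delta_rot":[0,0,0]}
    - {"dp":[0,0,-220],"delta_rot":[0,0,0]}

```text
time_s: 8.68
tool_pos: [0.5899, -0.129, 0.2743]
orientation: [0.072, 0.997, -0.001, 0.003]
wrist_force: [0.1, 0.0, -2.0]
grip_width: 0.266
```

apply_moves:
  rows:
    - {"dp":[2,40,0],"delta_rot":[0,0,0]}
    - {"dp":[4,95,0],"delta_rot":[0,0,0]}
    - {"dp":[6,150,0],"delta_rot":[0,0,0]}
    - {"dp":[8,205,0],"delta_rot":[0,0,0]}
    - {"dp":[10,255,0],"delta_rot":[0,0,0]}
    - {"dp":[12,295,0],"delta_rot":[0,0,0]}
    - {"dp":[12,308,0],"delta_rot":[0,0,0]}
    - {"dp":[12,308,0],"delta_rot":[0,0,0]}
    - {"dp":[12,308,0],"delta_rot":[0,0,0]}

```text
time_s: 9.8
tool_pos: [0.6224, 0.1764, 0.2731]
orientation: [0.073, 0.997, -0.002, 0.003]
wrist_force: [0.5, -0.7, -1.0]
grip_width: 0.262
```

```bash
python3 - <<'E'
from h import *
o=telemetry.get_obs();print(o['orientation'],o['tool_pos'],o['grip_width'],o['wrist_force'],loc([.6217,.1778,.12]))
c=cap('wrist');s=cap('side')
cv2.imwrite('pics/w2s.png',np.hstack([cv2.resize(c['image'],(480,360)),cv2.resize(s['image'][90:290,180:358],(320,360))])[:,:,::-1])
E
```

```text
[ 0.07278894  0.99734292 -0.00159928  0.00251166] [0.62242634 0.17635205 0.27312225] 0.2618820465582372 [ 0.48867061 -0.65197102 -0.98521521] [  1.7   1.8 153.1]
```

View pics/w2s.png

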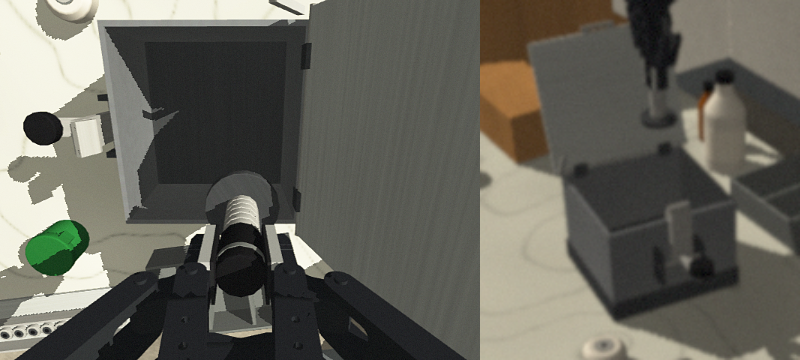

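```bash
python3 - <<'E'
from h import *
c=cap('wrist')
for u,own in [((98,20),(-.09,.095)),((125,222),(-.09,-.095))]:
    P=ray(c,(u[0]/.75,u[1]/.75),.14)[:2];th=np.radians(81.6);Rz=np.array([[np.cos(th),-np.sin(th)],[np.sin(th),np.cos(th)]])
    print(P.round(4),'centre',(P-Rz@own).round(4))
E
```

```text
[0.4783 0.0774] centre [0.5854 0.1526]
[0.6643 0.0485] centre [0.5835 0.1514]
```

apply_moves:
  rows:
    - {"dp":[0,1,40],"delta_rot":[0,0.05,0]}
    - {"dp":[1,2,80],"delta_rot":[0,0.05,0]}
    - {"dp":[1,2,120],"delta_rot":[0,0.05,0]}
    - {"dp":[1,2,150],"delta_rot":[0,0.05,0]}
    - {"dp":[1,2,166],"delta_rot":[0,0.05,0]}
    - {"dp":[1,2,168],"delta_rot":[0,0.05,0]}
    - {"dp":[1,2,168],"delta_rot":[0,0.05,0]}

```text
time_s: 10.82
tool_pos: [0.6231, 0.1777, 0.1063]
orientation: [0.073, 0.997, -0.001, 0.001]
wrist_force: [0.5, 0.1, -1.9]
grip_width: 0.265
```

apply_moves:
  rows:
    - {"dp":[0,0,2],"delta_rot":[0,0,0]}
    - {"dp":[0,0,4],"delta_rot":[0,0,0]}
    - {"dp":[0,0,4],"delta_rot":[0,0,0]}

```text
time_s: 11.2
tool_pos: [0.6231, 0.1777, 0.1023]
orientation: [0.073, 0.997, -0.001, 0.001]
wrist_force: [-0.4, 0.2, -1.4]
grip_width: 0.266
```

apply_moves:
  rows:
    - {"dp":[0,0,2],"delta_rot":[0,0,0]}
    - {"dp":[0,0,4],"delta_rot":[0,0,0]}
    - {"dp":[0,0,4],"delta_rot":[0,0,0]}

```text
time_s: 11.58
tool_pos: [0.623, 0.1777, 0.0981]
orientation: [0.073, 0.997, -0.001, 0.001]
wrist_force: [-0.2, -0.8, -1.7]
grip_width: 0.265
```

apply_moves:
  rows:
    - {"dp":[0,0,2],"delta_rot":[0,0,0]}
    - {"dp":[0,0,4],"delta_rot":[0,0,0]}
    - {"dp":[0,0,4],"delta_rot":[0,0,0]}

```text
time_s: 11.95
tool_pos: [0.6228, 0.1777, 0.0939]
orientation: [0.073, 0.997, -0.001, 0.001]
wrist_force: [0.1, -0.2, -2.2]
grip_width: 0.266
```

apply_moves:
  rows:
    - {"dp":[0,0,2],"delta_rot":[0,0,0]}
    - {"dp":[0,0,4],"delta_rot":[0,0,0]}
    - {"dp":[0,0,4],"delta_rot":[0,0,0]}

```text
time_s: 12.32
tool_pos: [0.6227, 0.1776, 0.0897]
orientation: [0.073, 0.997, -0.001, 0.001]
wrist_force: [0.8, -0.2, -1.7]
grip_width: 0.267
```

apply_moves:
  rows:
    - {"dp":[0,0,2],"delta_rot":[0,0,0]}
    - {"dp":[0,0,4],"delta_rot":[0,0,0]}
    - {"dp":[0,0,4],"delta_rot":[0,0,0]}

```text
time_s: 12.7
tool_pos: [0.6228, 0.177, 0.0856]
orientation: [0.073, 0.997, -0.002, 0.001]
wrist_force: [0.8, -4.6, -0.5]
grip_width: 0.266
```

apply_moves:
  rows:
    - {"dp":[0,0,2],"delta_rot":[0,0,0]}
    - {"dp":[0,0,4],"delta_rot":[0,0,0]}
    - {"dp":[0,0,4],"delta_rot":[0,0,0]}

```text
time_s: 13.08
tool_pos: [0.6229, 0.1758, 0.0818]
orientation: [0.074, 0.997, -0.003, 0.001]
wrist_force: [-2.2, -12.2, 2.4]
grip_width: 0.264
```

apply_moves:
  rows:
    - {"dp":[0,0,-6],"delta_rot":[0,0,0]}
    - {"dp":[0,-5,-6],"delta_rot":[0,0,0]}
    - {"dp":[0,-9,-6],"delta_rot":[0,0,0]}
    - {"dp":[0,-9,-6],"delta_rot":[0,0,0]}
    - {"dp":[0,-9,-2],"delta_rot":[0,0,0]}
    - {"dp":[0,-9,0],"delta_rot":[0,0,0]}
    - {"dp":[0,-9,0],"delta_rot":[0,0,0]}

```text
time_s: 13.95
tool_pos: [0.6214, 0.1669, 0.0815]
orientation: [0.074, 0.997, -0.003, 0.001]
wrist_force: [-1.2, -0.6, -2.2]
grip_width: 0.264
```

```bash
python3 - <<'E'
from h import *
o=telemetry.get_obs();R=Ro.from_quat(o['orientation'])
th=np.radians(85.8);print((np.degrees((R.inv()*Ro.from_quat([np.cos(th),np.sin(th),0,0])).as_rotvec())/5).round(3))
E
```

```text
[-0.062  0.017 -0.017]
```

Clear again; continue feeling down.

apply_moves:
  rows:
    - {"dp":[0,0,2],"delta_rot":[-0.06,0,0]}
    - {"dp":[0,0,4],"delta_rot":[-0.06,0,0]}
    - {"dp":[0,0,4],"delta_rot":[-0.06,0,0]}

```text
time_s: 14.32
tool_pos: [0.6213, 0.1669, 0.0773]
orientation: [0.074, 0.997, -0.0, 0.001]
wrist_force: [-0.5, 0.3, -1.8]
grip_width: 0.265
```

apply_moves:
  rows:
    - {"dp":[0,0,2],"delta_rot":[0,0,0]}
    - {"dp":[0,0,4],"delta_rot":[0,0,0]}
    - {"dp":[0,0,4],"delta_rot":[0,0,0]}

```text
time_s: 14.7
tool_pos: [0.6221, 0.1674, 0.0749]
orientation: [0.074, 0.997, 0.0, 0.002]
wrist_force: [-3.2, 2.5, 14.2]
grip_width: 0.262
```

apply_moves:
  rows:
    - {"dp":[0,0,-1],"delta_rot":[0,0,0]}
    - {"dp":[0,0,-1],"delta_rot":[0,0,0]}

```text
time_s: 14.95
tool_pos: [0.6221, 0.1675, 0.0758]
orientation: [0.074, 0.997, 0.0, 0.002]
wrist_force: [0.0, 0.0, -2.8]
grip_width: 0.266
```

apply_moves:
  rows:
    - {"dp":[0,0,0],"delta_rot":[0,0,0]}
    - {"dp":[0,0,0],"delta_rot":[0,0,0]}
    - {"dp":[0,0,0],"delta_rot":[0,0,0]}
    - {"dp":[0,0,-5],"delta_rot":[0,0,0]}
    - {"dp":[0,0,-20],"delta_rot":[0,0,0]}
    - {"dp":[0,0,-60],"delta_rot":[0,0,0]}
    - {"dp":[0,-40,-110],"delta_rot":[0,0,0]}
    - {"dp":[0,-80,-165],"delta_rot":[0,0,0]}
    - {"dp":[0,-120,-180],"delta_rot":[0,0,0]}
    - {"dp":[0,-140,-180],"delta_rot":[0,0,0]}
    - {"dp":[0,-140,-180],"delta_rot":[0,0,0]}
  jaw: 0.42

```text
time_s: 16.32
tool_pos: [0.6005, 0.0281, 0.2556]
orientation: [0.075, 0.997, 0.001, 0.002]
wrist_force: [-0.6, -0.1, 0.1]
grip_width: 0.418
```

```bash
python3 - <<'E'
from h import *
o=telemetry.get_obs();print(o['orientation'],o['tool_pos'])
c=cap('wrist');t=cap('top')
cv2.imwrite('pics/w3.png',np.hstack([cv2.resize(c['image'],(480,360)),cv2.resize(t['image'][150:330,120:280],(320,360))])[:,:,::-1])
E
```

```text
[7.46318476e-02 9.97209285e-01 5.23977143e-04 1.85878664e-03] [0.60052739 0.02808182 0.25555315]
```

View pics/w3.png

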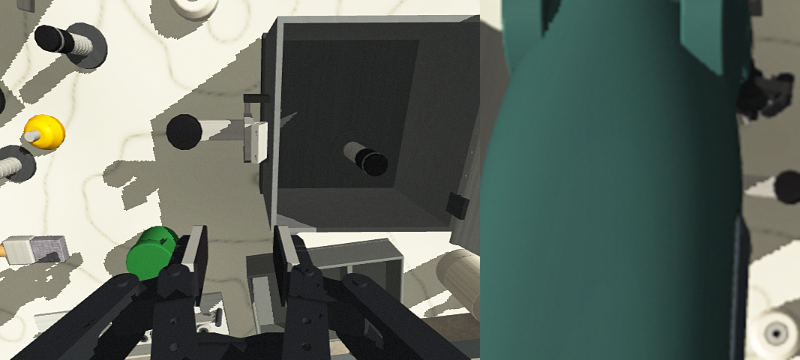

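apply_moves:
  rows:
    - {"dp":[30,-50,0],"delta_rot":[0,0,0]}
    - {"dp":[60,-98,10],"delta_rot":[0,0.05,0]}
    - {"dp":[90,-145,30],"delta_rot":[0,0.05,0]}
    - {"dp":[120,-192,55],"delta_rot":[0,0.05,0]}
    - {"dp":[120,-192,55],"delta_rot":[0,0.05,0]}
    - {"dp":[120,-192,55],"delta_rot":[0,0.05,0]}
  jaw: 1

```text
time_s: 17.18
tool_pos: [0.4543, -0.1419, 0.1995]
orientation: [0.073, 0.997, 0.001, -0.001]
wrist_force: [0.3, -0.4, 0.2]
grip_width: 0.999
```

```bash
cat > chk.py <<'E'
from h import *
import sys
P=np.array([float(v) for v in sys.argv[1:3]])
o=telemetry.get_obs();R=Ro.from_quat(o['orientation']);th=np.radians(85.8)
print('rotfix',(np.degrees((R.inv()*Ro.from_quat([np.cos(th),np.sin(th),0,0])).as_rotvec())/5).round(2),o['tool_pos'].round(4) if hasattr(o['tool_pos'],'round') else o['tool_pos'])
s=cap('side')['image'].astype(int);s0=cv2.imread('pics/side0.png')[:,:,::-1].astype(int)
for u,v in [(341,280),(381,320),(350,340),(294,308)]:  # diff of side view round each spindle
    print('sidediff',(abs(s-s0)[v-25:v+20,u-14:u+14].max(2)>60).mean().round(2))
c=cap('wrist');g=c['image']
u0=proj(c,[*P,.082]);print('pred',u0.round(1))
m=(g.max(2)<38).astype('uint8');m=cv2.morphologyEx(m,cv2.MORPH_OPEN,np.ones((9,9),'uint8'))
n,l,st,ce=cv2.connectedComponentsWithStats(m)
for i in range(1,n):
    if np.linalg.norm(ce[i]-u0)<90: print(st[i],ce[i].round(1),ray(c,ce[i],.08).round(4))
x,y=np.clip(u0.astype(int)-120,0,[400,240]);cv2.imwrite('pics/chk.png',g[y:y+240,x:x+240,::-1]);print('crop origin',x,y)
print('loc',loc([*P,.051]))
E
python3 chk.py .4535 -.1445
```

```text
rotfix [ 0.02 -0.02 -0.01] [ 0.4543 -0.1419  0.1995]
sidediff 0.32
sidediff 0.3
sidediff 0.25
sidediff 0.45
pred [315.  229.4]
[ 294  204   42   40 1059] [316.2 224.3] [ 0.4505 -0.1432  0.08  ]
crop origin 195 109
loc [  0.8  -3.2 148.7]
```

apply_moves:
  rows:
    - {"dp":[2,-3,50],"delta_rot":[0,0,0]}
    - {"dp":[2,-3,100],"delta_rot":[0,0,0]}
    - {"dp":[2,-3,135],"delta_rot":[0,0,0]}
    - {"dp":[2,-3,149],"delta_rot":[0,0,0]}
    - {"dp":[2,-3,149],"delta_rot":[0,0,0]}

```text
time_s: 17.9
tool_pos: [0.4527, -0.1432, 0.0501]
orientation: [0.072, 0.997, 0.001, -0.001]
wrist_force: [-0.1, -0.6, 0.6]
grip_width: 0.996
```

apply_moves:
  rows:
    - {"dp":[0,0,0],"delta_rot":[0,0,0]}
    - {"dp":[0,0,0],"delta_rot":[0,0,0]}
    - {"dp":[0,0,0],"delta_rot":[0,0,0]}
    - {"dp":[0,0,0],"delta_rot":[0,0,0]}
    - {"dp":[0,0,0],"delta_rot":[0,0,0]}
    - {"dp":[0,0,0],"delta_rot":[0,0,0]}
  jaw: 0
  force: 50

```text
time_s: 18.65
tool_pos: [0.4529, -0.1432, 0.0504]
orientation: [0.072, 0.997, 0.001, -0.001]
wrist_force: [0.5, 1.5, 5.1]
grip_width: 0.269
```

apply_moves:
  rows:
    - {"dp":[0,0,-20],"delta_rot":[0,0,0]}
    - {"dp":[0,0,-60],"delta_rot":[0,0,0]}
    - {"dp":[0,0,-115],"delta_rot":[0,0,0]}
    - {"dp":[0,0,-170],"delta_rot":[0,0,0]}
    - {"dp":[0,0,-220],"delta_rot":[0,0,0]}
    - {"dp":[0,0,-220],"delta_rot":[0,0,0]}

```text
time_s: 19.4
tool_pos: [0.4543, -0.1444, 0.2731]
orientation: [0.072, 0.997, 0.0, 0.002]
wrist_force: [0.0, -0.8, -3.1]
grip_width: 0.264
```

```bash
python3 - <<'E'
from h import *
print(loc([.5501,.1781,.272]),loc([.5501,.1781,.082]))
E
```

```text
[-48.5 332.9   1.4] [-47.9 332.8 191.4]
```

apply_moves:
  rows:
    - {"dp":[-8,45,0],"delta_rot":[0,0,0]}
    - {"dp":[-16,100,0],"delta_rot":[0,0,0]}
    - {"dp":[-24,155,0],"delta_rot":[0,0,0]}
    - {"dp":[-32,210,0],"delta_rot":[0,0,0]}
    - {"dp":[-40,265,0],"delta_rot":[0,0,0]}
    - {"dp":[-48,310,0],"delta_rot":[0,0,0]}
    - {"dp":[-48,333,0],"delta_rot":[0,0,0]}
    - {"dp":[-48,333,0],"delta_rot":[0,0,0]}
    - {"dp":[-48,333,0],"delta_rot":[0,0,0]}

```text
time_s: 20.52
tool_pos: [0.5492, 0.1777, 0.2725]
orientation: [0.072, 0.997, -0.0, 0.001]
wrist_force: [0.8, -1.4, -2.5]
grip_width: 0.268
```

```bash
python3 chk.py .5501 .1781 | egrep "rotfix|loc"
```

```text
rotfix [-0.01  0.02  0.03] [0.5492 0.1777 0.2725]
loc [ -0.    0.8 222. ]
```

apply_moves:
  rows:
    - {"dp":[0,1,40],"delta_rot":[0,0,0]}
    - {"dp":[0,1,85],"delta_rot":[0,0,0]}
    - {"dp":[0,1,130],"delta_rot":[0,0,0]}
    - {"dp":[0,1,165],"delta_rot":[0,0,0]}
    - {"dp":[0,1,185],"delta_rot":[0,0,0]}
    - {"dp":[0,1,191],"delta_rot":[0,0,0]}
    - {"dp":[0,1,191],"delta_rot":[0,0,0]}

```text
time_s: 21.5
tool_pos: [0.5502, 0.178, 0.0824]
orientation: [0.073, 0.997, -0.0, 0.001]
wrist_force: [0.6, -0.1, -1.6]
grip_width: 0.261
```

apply_moves:
  rows:
    - {"dp":[0,0,2],"delta_rot":[0,0,0]}
    - {"dp":[0,0,4],"delta_rot":[0,0,0]}
    - {"dp":[0,0,4],"delta_rot":[0,0,0]}

```text
time_s: 21.88
tool_pos: [0.5503, 0.1779, 0.0786]
orientation: [0.073, 0.997, -0.0, 0.001]
wrist_force: [0.2, 0.1, -2.2]
grip_width: 0.266
```

apply_moves:
  rows:
    - {"dp":[0,0,2],"delta_rot":[0,0,0]}
    - {"dp":[0,0,3],"delta_rot":[0,0,0]}
    - {"dp":[0,0,3],"delta_rot":[0,0,0]}

```text
time_s: 22.25
tool_pos: [0.5502, 0.1779, 0.0755]
orientation: [0.073, 0.997, -0.0, 0.001]
wrist_force: [0.6, -0.0, -2.2]
grip_width: 0.272
```

apply_moves:
  rows:
    - {"dp":[0,0,1],"delta_rot":[0,0,0]}
    - {"dp":[0,0,2],"delta_rot":[0,0,0]}
    - {"dp":[0,0,2],"delta_rot":[0,0,0]}

```text
time_s: 22.62
tool_pos: [0.5507, 0.1781, 0.0745]
orientation: [0.073, 0.997, 0.0, 0.002]
wrist_force: [-2.5, 0.8, 10.6]
grip_width: 0.264
```

apply_moves:
  rows:
    - {"dp":[0,0,1],"delta_rot":[0,0,0]}
    - {"dp":[0,0,1],"delta_rot":[0,0,0]}

```text
time_s: 22.88
tool_pos: [0.5509, 0.1782, 0.0745]
orientation: [0.073, 0.997, 0.0, 0.003]
wrist_force: [-4.5, 0.3, 13.6]
grip_width: 0.269
```

apply_moves:
  rows:
    - {"dp":[0,0,-0.5],"delta_rot":[0,0,0]}
    - {"dp":[0,0,-0.5],"delta_rot":[0,0,0]}
    - {"dp":[0,0,-0.5],"delta_rot":[0,0,0]}
    - {"dp":[0,0,-0.5],"delta_rot":[0,0,0]}
    - {"dp":[0,0,-5],"delta_rot":[0,0,0]}
    - {"dp":[0,0,-20],"delta_rot":[0,0,0]}
    - {"dp":[0,0,-60],"delta_rot":[0,0,0]}
    - {"dp":[0,-20,-120],"delta_rot":[0,0,0]}
    - {"dp":[0,-40,-180],"delta_rot":[0,0,0]}
    - {"dp":[0,-80,-190],"delta_rot":[0,0,0]}
  jaw: 0.42

```text
time_s: 24.12
tool_pos: [0.5393, 0.099, 0.2692]
orientation: [0.072, 0.997, 0.001, 0.006]
wrist_force: [-0.5, 0.0, -0.7]
grip_width: 0.422
```

```bash
python3 chk.py .579 -.2845 | egrep "rotfix|loc"
```

```text
rotfix [0.02 0.14 0.03] [0.5393 0.099  0.2692]
loc [ -94.  -371.3  217.1]
```

apply_moves:
  rows:
    - {"dp":[-14,-55,0],"delta_rot":[0,0.14,0.03]}
    - {"dp":[-28,-110,0],"delta_rot":[0,0.14,0.03]}
    - {"dp":[-42,-165,10],"delta_rot":[0,0.14,0.03]}
    - {"dp":[-56,-220,20],"delta_rot":[0,0.14,0.03]}
    - {"dp":[-70,-275,30],"delta_rot":[0,0.14,0.03]}
    - {"dp":[-84,-325,50],"delta_rot":[0,0.14,0.03]}
    - {"dp":[-94,-371,68],"delta_rot":[0,0.14,0.03]}
    - {"dp":[-94,-371,68],"delta_rot":[0,0.14,0.03]}
    - {"dp":[-94,-371,68],"delta_rot":[0,0.14,0.03]}
  jaw: 1

```text
time_s: 25.35
tool_pos: [0.5776, -0.2836, 0.2005]
orientation: [0.075, 0.997, 0.001, -0.001]
wrist_force: [-0.8, 0.5, 0.5]
grip_width: 0.997
```

```bash
python3 chk.py .579 -.2845; cp pics/chk.png pics/k2.png
```

```text
rotfix [ 0.01 -0.03 -0.04] [ 0.5776 -0.2836  0.2005]
sidediff 0.34
sidediff 0.32
sidediff 0.29
sidediff 0.9
pred [317.8 232. ]
[ 295  211   41   41 1037] [316.1 232.2] [ 0.5796 -0.2858  0.08  ]
crop origin 197 111
loc [ -1.6  -1.3 150. ]
```

View pics/k2.png

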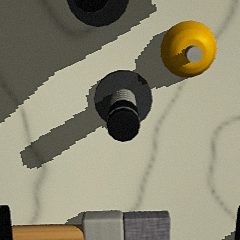

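apply_moves:
  rows:
    - {"dp":[-3,-2,50],"delta_rot":[0,0,0]}
    - {"dp":[-3,-2,100],"delta_rot":[0,0,0]}
    - {"dp":[-3,-2,135],"delta_rot":[0,0,0]}
    - {"dp":[-3,-2,149],"delta_rot":[0,0,0]}
    - {"dp":[-3,-2,149],"delta_rot":[0,0,0]}

```text
time_s: 26.08
tool_pos: [0.5805, -0.2849, 0.0524]
orientation: [0.074, 0.997, 0.0, -0.001]
wrist_force: [0.4, -0.0, -0.2]
grip_width: 0.999
```

apply_moves:
  rows:
    - {"dp":[0,0,0],"delta_rot":[0,0,0]}
    - {"dp":[0,0,0],"delta_rot":[0,0,0]}
    - {"dp":[0,0,0],"delta_rot":[0,0,0]}
    - {"dp":[0,0,0],"delta_rot":[0,0,0]}
    - {"dp":[0,0,0],"delta_rot":[0,0,0]}
    - {"dp":[0,0,0],"delta_rot":[0,0,0]}
  jaw: 0
  force: 50

```text
time_s: 26.82
tool_pos: [0.5808, -0.2849, 0.0529]
orientation: [0.074, 0.997, 0.0, -0.0]
wrist_force: [-0.0, 1.9, 6.5]
grip_width: 0.263
```

apply_moves:
  rows:
    - {"dp":[0,0,-20],"delta_rot":[0,0,0]}
    - {"dp":[0,0,-60],"delta_rot":[0,0,0]}
    - {"dp":[0,0,-115],"delta_rot":[0,0,0]}
    - {"dp":[0,0,-170],"delta_rot":[0,0,0]}
    - {"dp":[0,0,-220],"delta_rot":[0,0,0]}
    - {"dp":[0,0,-220],"delta_rot":[0,0,0]}

```text
time_s: 27.58
tool_pos: [0.5819, -0.2857, 0.2763]
orientation: [0.074, 0.997, -0.001, 0.002]
wrist_force: [1.0, -0.4, -2.9]
grip_width: 0.262
```

```bash
python3 chk.py .6127 .1091 | egrep "rotfix|loc"
```

```text
rotfix [-0.02  0.05 -0.02] [ 0.5819 -0.2857  0.2763]
loc [ 26.5 394.4 221.5]
```

apply_moves:
  rows:
    - {"dp":[3,45,0],"delta_rot":[0,0,0]}
    - {"dp":[7,100,0],"delta_rot":[0,0.05,0]}
    - {"dp":[11,155,0],"delta_rot":[0,0.05,0]}
    - {"dp":[15,210,0],"delta_rot":[0,0.05,0]}
    - {"dp":[19,265,0],"delta_rot":[0,0.05,0]}
    - {"dp":[23,320,0],"delta_rot":[0,0.05,0]}
    - {"dp":[26,370,0],"delta_rot":[0,0.05,0]}
    - {"dp":[26,394,0],"delta_rot":[0,0.05,0]}
    - {"dp":[26,394,0],"delta_rot":[0,0.05,0]}
    - {"dp":[26,394,0],"delta_rot":[0,0.05,0]}

```text
time_s: 28.92
tool_pos: [0.6131, 0.1078, 0.2714]
orientation: [0.074, 0.997, 0.0, -0.004]
wrist_force: [0.6, 0.4, -2.8]
grip_width: 0.263
```

```bash
python3 chk.py .6127 .1091 | egrep "rotfix|loc"; cp pics/chk.png pics/k3.png
```

```text
rotfix [ 0.   -0.09 -0.02] [0.6131 0.1078 0.2714]
loc [ -0.7   1.5 221. ]
```

View pics/k3.png

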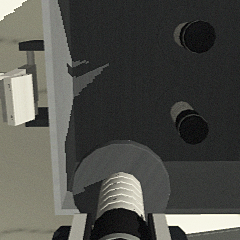

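apply_moves:
  rows:
    - {"dp":[0,1,40],"delta_rot":[0,-0.09,0]}
    - {"dp":[0,1,85],"delta_rot":[0,-0.09,0]}
    - {"dp":[0,1,130],"delta_rot":[0,-0.09,0]}
    - {"dp":[0,1,165],"delta_rot":[0,-0.09,0]}
    - {"dp":[0,1,183],"delta_rot":[0,-0.09,0]}
    - {"dp":[0,1,188],"delta_rot":[0,-0.09,0]}
    - {"dp":[0,1,188],"delta_rot":[0,-0.09,0]}

```text
time_s: 29.9
tool_pos: [0.6122, 0.1087, 0.0838]
orientation: [0.075, 0.997, 0.001, 0.001]
wrist_force: [1.5, 6.4, -2.2]
grip_width: 0.262
```

apply_moves:
  rows:
    - {"dp":[0,0,2],"delta_rot":[0,0,0]}
    - {"dp":[0,0,4],"delta_rot":[0,0,0]}
    - {"dp":[0,0,4],"delta_rot":[0,0,0]}

```text
time_s: 30.28
tool_pos: [0.6137, 0.1099, 0.0811]
orientation: [0.075, 0.997, 0.003, 0.002]
wrist_force: [4.5, 18.2, 4.2]
grip_width: 0.263
```

apply_moves:
  rows:
    - {"dp":[0,0,1.5],"delta_rot":[0,0,0]}
    - {"dp":[0,0,3],"delta_rot":[0,0,0]}
    - {"dp":[0,0,3],"delta_rot":[0,0,0]}

```text
time_s: 30.65
tool_pos: [0.6153, 0.1109, 0.0794]
orientation: [0.075, 0.997, 0.005, 0.004]
wrist_force: [6.5, 15.6, 3.7]
grip_width: 0.26
```

apply_moves:
  rows:
    - {"dp":[0,1,-10],"delta_rot":[0,0,0]}
    - {"dp":[0,1,-60],"delta_rot":[0,0,0]}
    - {"dp":[0,1,-115],"delta_rot":[0,0,0]}
    - {"dp":[0,1,-170],"delta_rot":[0,0,-1.5]}
    - {"dp":[0,1,-190],"delta_rot":[0,0,-3.5]}
    - {"dp":[0,1,-190],"delta_rot":[0,0,-5.5]}
    - {"dp":[0,1,-190],"delta_rot":[0,0,-7.5]}
    - {"dp":[0,1,-190],"delta_rot":[0,0,-9.5]}
    - {"dp":[0,1,-190],"delta_rot":[0,0,-11.5]}
    - {"dp":[0,1,-190],"delta_rot":[0,0,-13.5]}
    - {"dp":[0,1,-190],"delta_rot":[0,0,-15.5]}
    - {"dp":[0,1,-190],"delta_rot":[0,0,-17.5]}

```text
time_s: 32.15
tool_pos: [0.6137, 0.1093, 0.2697]
orientation: [-0.638, 0.77, 0.001, 0.006]
wrist_force: [0.2, -0.7, -2.1]
grip_width: 0.263
```

```bash
cat > al.py <<'E'
from h import *
import sys
th=np.radians(float(sys.argv[1])/2);o=telemetry.get_obs();R=Ro.from_quat(o['orientation'])
print('rotfix',(np.degrees((R.inv()*Ro.from_quat([np.cos(th),np.sin(th),0,0])).as_rotvec())/5).round(2),'loc',loc([float(v) for v in sys.argv[2:5]]),'q6',o['q'][5].round(2),'grip',o['grip_width'].round(3) if hasattr(o['grip_width'],'round') else o['grip_width'])
E
python3 al.py 261.6 .6049 .1113 .09
```

```text
rotfix [-0.09  0.12 -0.48] loc [  1.6  10.3 179.7] q6 -1.34 grip 0.26306223254644945
```

apply_moves:
  rows:
    - {"dp":[1,10,0],"delta_rot":[-0.09,0.12,-0.48]}
    - {"dp":[1,10,0],"delta_rot":[-0.09,0.12,-0.48]}
    - {"dp":[1,10,0],"delta_rot":[-0.09,0.12,-0.48]}
    - {"dp":[1,10,0],"delta_rot":[-0.09,0.12,-0.48]}

```text
time_s: 32.65
tool_pos: [0.6038, 0.11, 0.2697]
orientation: [-0.653, 0.757, 0.0, -0.0]
wrist_force: [0.2, -0.5, -1.6]
grip_width: 0.266
```

```bash
python3 al.py 261.6 .6049 .1113 .086
```

```text
rotfix [ 0.    0.   -0.01] loc [ -1.5  -0.9 183.7] q6 -1.38 grip 0.26622012746534207
```

apply_moves:
  rows:
    - {"dp":[-1.5,-1,40],"delta_rot":[0,0,0]}
    - {"dp":[-1.5,-1,85],"delta_rot":[0,0,0]}
    - {"dp":[-1.5,-1,130],"delta_rot":[0,0,0]}
    - {"dp":[-1.5,-1,165],"delta_rot":[0,0,0]}
    - {"dp":[-1.5,-1,180],"delta_rot":[0,0,0]}
    - {"dp":[-1.5,-1,184],"delta_rot":[0,0,0]}
    - {"dp":[-1.5,-1,184],"delta_rot":[0,0,0]}

```text
time_s: 33.52
tool_pos: [0.6057, 0.1114, 0.0866]
orientation: [-0.653, 0.757, -0.0, 0.0]
wrist_force: [-0.7, -0.1, -2.4]
grip_width: 0.262
```

apply_moves:
  rows:
    - {"dp":[0,0,2],"delta_rot":[0,0,0]}
    - {"dp":[0,0,4],"delta_rot":[0,0,0]}
    - {"dp":[0,0,4],"delta_rot":[0,0,0]}

```text
time_s: 33.9
tool_pos: [0.6057, 0.1113, 0.0828]
orientation: [-0.653, 0.757, -0.0, 0.001]
wrist_force: [0.6, -0.2, -2.1]
grip_width: 0.263
```

apply_moves:
  rows:
    - {"dp":[0,0,1.5],"delta_rot":[0,0,0]}
    - {"dp":[0,0,3],"delta_rot":[0,0,0]}
    - {"dp":[0,0,3],"delta_rot":[0,0,0]}

```text
time_s: 34.28
tool_pos: [0.6056, 0.1113, 0.0796]
orientation: [-0.653, 0.757, -0.0, 0.0]
wrist_force: [0.7, 0.1, -2.9]
grip_width: 0.264
```

apply_moves:
  rows:
    - {"dp":[0,0,1.5],"delta_rot":[0,0,0]}
    - {"dp":[0,0,3],"delta_rot":[0,0,0]}
    - {"dp":[0,0,3],"delta_rot":[0,0,0]}

```text
time_s: 34.65
tool_pos: [0.6057, 0.1114, 0.0771]
orientation: [-0.653, 0.757, -0.0, 0.001]
wrist_force: [-3.1, -0.4, 6.5]
grip_width: 0.266
```

apply_moves:
  rows:
    - {"dp":[0,0,1],"delta_rot":[0,0,0]}
    - {"dp":[0,0,1],"delta_rot":[0,0,0]}

```text
time_s: 34.9
tool_pos: [0.6057, 0.1115, 0.0771]
orientation: [-0.653, 0.757, -0.001, 0.001]
wrist_force: [-4.8, -0.5, 11.5]
grip_width: 0.263
```

apply_moves:
  rows:
    - {"dp":[0,0,-0.5],"delta_rot":[0,0,0]}
    - {"dp":[0,0,-0.5],"delta_rot":[0,0,0]}
    - {"dp":[0,0,-0.5],"delta_rot":[0,0,0]}
    - {"dp":[0,0,-0.5],"delta_rot":[0,0,0]}
    - {"dp":[0,0,-5],"delta_rot":[0,0,0]}
    - {"dp":[0,0,-20],"delta_rot":[0,0,0]}
    - {"dp":[0,0,-60],"delta_rot":[0,0,0]}
    - {"dp":[10,0,-120],"delta_rot":[0,0,0]}
    - {"dp":[40,0,-180],"delta_rot":[0,0,0]}
    - {"dp":[80,0,-190],"delta_rot":[0,0,0]}
  jaw: 0.42

```text
time_s: 36.15
tool_pos: [0.5943, 0.0321, 0.2718]
orientation: [-0.654, 0.757, -0.003, 0.003]
wrist_force: [0.7, -0.9, -0.8]
grip_width: 0.42
```

```bash
python3 al.py 261.6 .488 -.291 .2
```

```text
rotfix [-0.1   0.01  0.01] loc [335.1  58.9  71. ] q6 -1.51 grip 0.41992840036137197
```

apply_moves:
  rows:
    - {"dp":[50,8,0],"delta_rot":[-0.1,0,0]}
    - {"dp":[105,18,5],"delta_rot":[-0.1,0,0]}
    - {"dp":[160,28,15],"delta_rot":[-0.1,0,0]}
    - {"dp":[215,38,30],"delta_rot":[-0.1,0,0]}
    - {"dp":[270,48,50],"delta_rot":[-0.1,0,0]}
    - {"dp":[315,57,68],"delta_rot":[-0.1,0,0]}
    - {"dp":[335,59,71],"delta_rot":[-0.1,0,0]}
    - {"dp":[335,59,71],"delta_rot":[-0.1,0,0]}
    - {"dp":[335,59,71],"delta_rot":[-0.1,0,0]}
  jaw: 1

```text
time_s: 37.28
tool_pos: [0.4885, -0.29, 0.2008]
orientation: [-0.654, 0.756, -0.0, 0.001]
wrist_force: [0.1, 0.2, 0.4]
grip_width: 0.995
```

```bash
python3 chk.py .488 -.291 | tail -4;python3 al.py 261.6 .488 -.291 .0515; cp pics/chk.png pics/k4.png
```

```text
pred [322.6 228.9]
[ 289  175   57   70 2497] [317.  207.3] [ 0.4897 -0.3064  0.08  ]
crop origin 202 108
loc [  1.3   0.5 149.6]
rotfix [-0.01  0.01  0.03] loc [  1.3   0.5 149.1] q6 -2.11 grip 0.9993753985978069
```

View pics/k4.png

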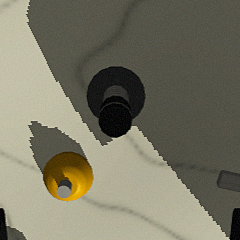

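apply_moves:
  rows:
    - {"dp":[1,-2,50],"delta_rot":[0,0,0]}
    - {"dp":[1,-2,100],"delta_rot":[0,0,0]}
    - {"dp":[1,-2,135],"delta_rot":[0,0,0]}
    - {"dp":[1,-2,149],"delta_rot":[0,0,0]}
    - {"dp":[1,-2,149],"delta_rot":[0,0,0]}

```text
time_s: 38.0
tool_pos: [0.4907, -0.2906, 0.0518]
orientation: [-0.655, 0.756, 0.0, 0.0]
wrist_force: [-0.3, 0.4, 0.9]
grip_width: 1.0
```

apply_moves:
  rows:
    - {"dp":[0,0,0],"delta_rot":[0,0,0]}
    - {"dp":[0,0,0],"delta_rot":[0,0,0]}
    - {"dp":[0,0,0],"delta_rot":[0,0,0]}
    - {"dp":[0,0,0],"delta_rot":[0,0,0]}
    - {"dp":[0,0,0],"delta_rot":[0,0,0]}
    - {"dp":[0,0,0],"delta_rot":[0,0,0]}
  jaw: 0
  force: 50

```text
time_s: 38.75
tool_pos: [0.491, -0.2908, 0.0524]
orientation: [-0.655, 0.756, -0.0, 0.001]
wrist_force: [-0.0, 0.6, 6.4]
grip_width: 0.262
```

apply_moves:
  rows:
    - {"dp":[0,0,-20],"delta_rot":[0,0,0]}
    - {"dp":[0,0,-60],"delta_rot":[0,0,0]}
    - {"dp":[0,0,-115],"delta_rot":[0,0,0]}
    - {"dp":[0,0,-170],"delta_rot":[0,0,0]}
    - {"dp":[0,0,-220],"delta_rot":[0,0,0]}
    - {"dp":[0,0,-220],"delta_rot":[0,0,0]}

```text
time_s: 39.5
tool_pos: [0.4917, -0.2917, 0.2758]
orientation: [-0.655, 0.756, -0.003, 0.001]
wrist_force: [0.8, -0.1, -3.0]
grip_width: 0.265
```

```bash
python3 al.py 261.6 .5495 .1195 .272
```

```text
rotfix [-0.07 -0.03  0.04] loc [-415.3    1.6    2.8] q6 -2.11 grip 0.2647940925445316
```

apply_moves:
  rows:
    - {"dp":[-45,0,0],"delta_rot":[-0.07,0,0]}
    - {"dp":[-100,0,0],"delta_rot":[-0.07,0,0]}
    - {"dp":[-155,0,0],"delta_rot":[-0.07,0,0]}
    - {"dp":[-210,0,0],"delta_rot":[-0.07,0,0]}
    - {"dp":[-265,1,0],"delta_rot":[-0.07,0,0]}
    - {"dp":[-320,1,0],"delta_rot":[-0.07,0,0]}
    - {"dp":[-370,2,2],"delta_rot":[-0.07,0,0]}
    - {"dp":[-405,2,2],"delta_rot":[-0.07,0,0]}
    - {"dp":[-415,2,2],"delta_rot":[-0.07,0,0]}
    - {"dp":[-415,2,2],"delta_rot":[-0.07,0,0]}
    - {"dp":[-415,2,2],"delta_rot":[-0.07,0,0]}

```text
time_s: 40.88
tool_pos: [0.5489, 0.1183, 0.2726]
orientation: [-0.654, 0.756, -0.001, -0.001]
wrist_force: [-0.2, -0.1, -2.0]
grip_width: 0.265
```

```bash
python3 al.py 261.6 .5495 .1195 .086
python3 - <<'E'
from h import *
c=cap('wrist','k5')
E
```

```text
rotfix [ 0.   -0.03  0.02] loc [ -1.8  -0.5 186.6] q6 -1.36 grip 0.2648699548504678
```

View pics/k5.png

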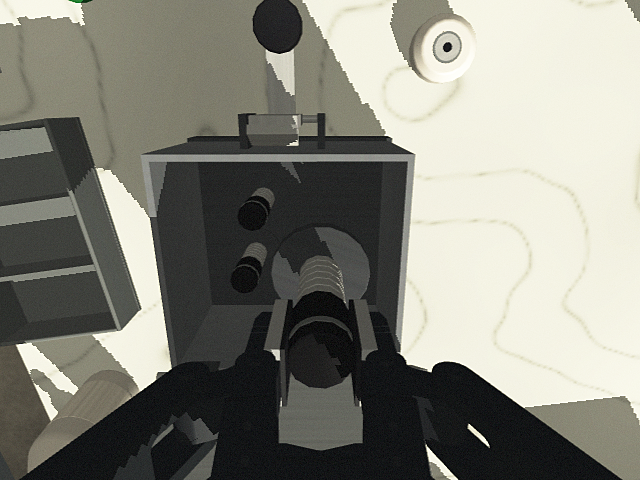

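apply_moves:
  rows:
    - {"dp":[-1.5,0,40],"delta_rot":[0,0,0]}
    - {"dp":[-1.5,0,85],"delta_rot":[0,0,0]}
    - {"dp":[-1.5,0,130],"delta_rot":[0,0,0]}
    - {"dp":[-1.5,0,165],"delta_rot":[0,0,0]}
    - {"dp":[-1.5,0,182],"delta_rot":[0,0,0]}
    - {"dp":[-1.5,0,187],"delta_rot":[0,0,0]}
    - {"dp":[-1.5,0,187],"delta_rot":[0,0,0]}

```text
time_s: 41.8
tool_pos: [0.5493, 0.1188, 0.0861]
orientation: [-0.654, 0.757, -0.001, -0.001]
wrist_force: [-0.0, -0.7, -1.3]
grip_width: 0.265
```

apply_moves:
  rows:
    - {"dp":[0,0,2],"delta_rot":[0,0,0]}
    - {"dp":[0,0,4],"delta_rot":[0,0,0]}
    - {"dp":[0,0,4],"delta_rot":[0,0,0]}

```text
time_s: 42.18
tool_pos: [0.5494, 0.1188, 0.0822]
orientation: [-0.654, 0.757, -0.001, -0.001]
wrist_force: [0.5, 0.2, -1.6]
grip_width: 0.263
```

apply_moves:
  rows:
    - {"dp":[0,0,2],"delta_rot":[0,0,0]}
    - {"dp":[0,0,4],"delta_rot":[0,0,0]}
    - {"dp":[0,0,4],"delta_rot":[0,0,0]}

```text
time_s: 42.55
tool_pos: [0.5492, 0.1188, 0.078]
orientation: [-0.654, 0.757, -0.001, -0.001]
wrist_force: [-0.2, 0.8, -3.0]
grip_width: 0.262
```

apply_moves:
  rows:
    - {"dp":[0,0,1],"delta_rot":[0,0,0]}
    - {"dp":[0,0,2],"delta_rot":[0,0,0]}
    - {"dp":[0,0,2],"delta_rot":[0,0,0]}

```text
time_s: 42.92
tool_pos: [0.5494, 0.1187, 0.0767]
orientation: [-0.654, 0.757, -0.001, -0.001]
wrist_force: [-2.2, -1.2, 7.9]
grip_width: 0.267
```

apply_moves:
  rows:
    - {"dp":[0,0,-0.5],"delta_rot":[0,0,0]}
    - {"dp":[0,0,-0.5],"delta_rot":[0,0,0]}
    - {"dp":[0,0,-0.5],"delta_rot":[0,0,0]}
    - {"dp":[0,0,-0.5],"delta_rot":[0,0,0]}
    - {"dp":[0,0,-5],"delta_rot":[0,0,0]}
    - {"dp":[0,0,-20],"delta_rot":[0,0,0]}
    - {"dp":[0,0,-60],"delta_rot":[0,0,0]}
    - {"dp":[10,0,-120],"delta_rot":[0,0,0]}
    - {"dp":[40,0,-180],"delta_rot":[0,0,0]}
    - {"dp":[60,0,-210],"delta_rot":[0,0,0]}
    - {"dp":[60,0,-210],"delta_rot":[0,0,0]}
  jaw: 0.42

```text
time_s: 44.3
tool_pos: [0.5413, 0.0588, 0.2903]
orientation: [-0.653, 0.757, -0.003, 0.001]
wrist_force: [0.2, -0.1, -0.2]
grip_width: 0.42
```

```bash
python3 al.py 261.6 .6095 .334 .42
python3 - <<'E'
from h import *
c=cap('wrist');s=cap('side')
cv2.imwrite('pics/w6.png',np.hstack([cv2.resize(c['image'],(480,360)),cv2.resize(s['image'][90:290,180:358],(320,360))])[:,:,::-1])
E
```

```text
rotfix [-0.07 -0.03 -0.01] loc [-281.9  -27.9 -130.2] q6 -1.46 grip 0.42039848531900864
```

View pics/w6.png

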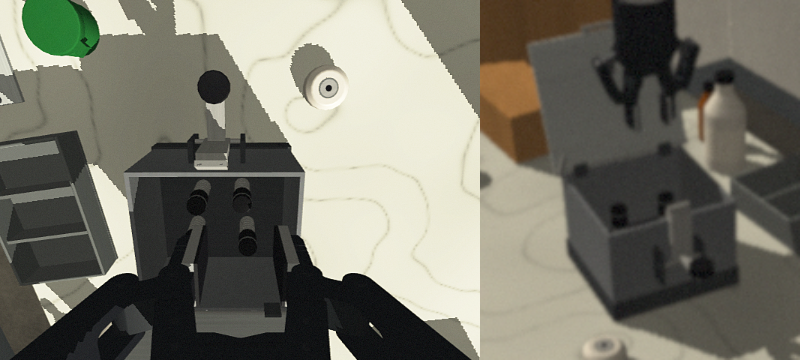

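apply_moves:
  rows:
    - {"dp":[0,-5,-50],"delta_rot":[-0.07,0,0]}
    - {"dp":[0,-10,-100],"delta_rot":[-0.07,0,0]}
    - {"dp":[-20,-20,-145],"delta_rot":[-0.07,0,0]}
    - {"dp":[-70,-28,-145],"delta_rot":[-0.07,0,0]}
    - {"dp":[-120,-28,-145],"delta_rot":[-0.07,0,0]}
    - {"dp":[-170,-28,-145],"delta_rot":[-0.07,0,0]}
    - {"dp":[-220,-28,-145],"delta_rot":[-0.07,0,0]}
    - {"dp":[-265,-28,-145],"delta_rot":[-0.07,0,0]}
    - {"dp":[-285,-28,-145],"delta_rot":[-0.07,0,0]}
    - {"dp":[-285,-28,-145],"delta_rot":[-0.07,0,0]}
    - {"dp":[-285,-28,-145],"delta_rot":[-0.07,0,0]}
  jaw: 0

```text
time_s: 45.78
tool_pos: [0.5953, 0.3293, 0.4128]
orientation: [-0.653, 0.757, -0.002, 0.009]
wrist_force: [-0.3, -0.9, -0.1]
grip_width: 0.002
```

```bash
python3 al.py 261.6 .6095 .334 .298
```

```text
rotfix [-0.17  0.12 -0.  ] loc [ -5.5 -11.7 115. ] q6 -1.04 grip 0.0024960367084056728
```

apply_moves:
  rows:
    - {"dp":[-10,-11,20],"delta_rot":[-0.1,0.12,0]}
    - {"dp":[-10,-11,60],"delta_rot":[-0.17,0.12,0]}
    - {"dp":[-8,-11,100],"delta_rot":[-0.17,0.12,0]}
    - {"dp":[-6,-11,115],"delta_rot":[-0.17,0.12,0]}
    - {"dp":[-6,-11,115],"delta_rot":[-0.17,0.12,0]}

```text
time_s: 46.4
tool_pos: [0.6074, 0.3326, 0.2966]
orientation: [-0.653, 0.757, 0.001, -0.003]
wrist_force: [0.9, -0.5, -0.0]
grip_width: 0.0
```

```bash
python3 al.py 261.6 .5946 .233 .298
```

```text
rotfix [ 0.05 -0.03 -0.02] loc [100.4  -2.1  -1.1] q6 -1.04 grip 0.0004689896061074824
```

apply_moves:
  rows:
    - {"dp":[10,0,-3],"delta_rot":[0,0,0]}
    - {"dp":[20,0,-4],"delta_rot":[0,0,0]}
    - {"dp":[29,0,-4],"delta_rot":[0,0,0]}
    - {"dp":[38,0,-4],"delta_rot":[0,0,0]}
    - {"dp":[47,0,-4],"delta_rot":[0,0,0]}
    - {"dp":[56,0,-4],"delta_rot":[0,0,0]}

```text
time_s: 47.15
tool_pos: [0.599, 0.2766, 0.3007]
orientation: [-0.653, 0.757, 0.001, -0.003]
wrist_force: [-0.3, -0.2, 0.9]
grip_width: 0.0
```

apply_moves:
  rows:
    - {"dp":[9,0,0],"delta_rot":[0,0,0]}
    - {"dp":[18,0,0],"delta_rot":[0,0,0]}
    - {"dp":[27,0,0],"delta_rot":[0,0,0]}

```text
time_s: 47.52
tool_pos: [0.5949, 0.2492, 0.3008]
orientation: [-0.653, 0.757, 0.001, -0.003]
wrist_force: [0.5, 0.7, 0.2]
grip_width: 0.002
```

apply_moves:
  rows:
    - {"dp":[9,0,0],"delta_rot":[0,0,0]}
    - {"dp":[18,0,0],"delta_rot":[0,0,0]}
    - {"dp":[24,0,0],"delta_rot":[0,0,0]}
    - {"dp":[24,0,0],"delta_rot":[0,0,0]}

```text
time_s: 48.02
tool_pos: [0.5914, 0.2251, 0.301]
orientation: [-0.653, 0.758, 0.001, -0.003]
wrist_force: [-0.2, 0.6, 0.4]
grip_width: 0.005
```

```bash
python3 al.py 261.6 .5946 .233 .298
python3 - <<'E'
from h import *
s=cap('side')
cv2.imwrite('pics/w7.png',cv2.resize(s['image'][90:290,180:358],(320,360))[:,:,::-1])
E
```

```text
rotfix [ 0.05 -0.03 -0.02] loc [-8.3 -2.   3. ] q6 -1.19 grip 0.004919111105132106
```

View pics/w7.png

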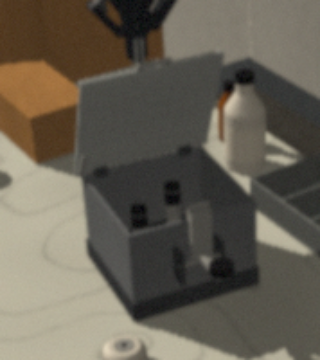

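apply_moves:
  rows:
    - {"dp":[20,-2,-15],"delta_rot":[0.05,0,0]}
    - {"dp":[62,-2,-12],"delta_rot":[0.05,0,0]}
    - {"dp":[63,-2,5],"delta_rot":[0.05,0,0]}
    - {"dp":[76,-2,18],"delta_rot":[0.05,0,0]}
    - {"dp":[90,-2,30],"delta_rot":[0.05,0,0]}
    - {"dp":[102,-2,43],"delta_rot":[0.05,0,0]}
    - {"dp":[113,-2,56],"delta_rot":[0.05,0,0]}
    - {"dp":[122,-2,70],"delta_rot":[0.05,0,0]}
    - {"dp":[130,-2,85],"delta_rot":[0.05,0,0]}
    - {"dp":[136,-2,101],"delta_rot":[0.05,0,0]}
    - {"dp":[141,-2,118],"delta_rot":[0.05,0,0]}

```text
time_s: 49.45
tool_pos: [0.5723, 0.0844, 0.184]
orientation: [-0.653, 0.758, -0.001, -0.001]
wrist_force: [-0.4, 1.5, 0.2]
grip_width: 0.005
```

```bash
python3 al.py 261.6 .5721 .0808 .149
```

```text
rotfix [-0.02 -0.03 -0.02] loc [ 3.5 -0.3 35. ] q6 -1.41 grip 0.00474256396283759
```

apply_moves:
  rows:
    - {"dp":[2,0,8],"delta_rot":[0,0,0]}
    - {"dp":[3,0,16],"delta_rot":[0,0,0]}
    - {"dp":[3,0,20],"delta_rot":[0,0,0]}

```text
time_s: 49.82
tool_pos: [0.5721, 0.0812, 0.1641]
orientation: [-0.653, 0.758, -0.002, -0.001]
wrist_force: [-0.6, -1.2, 2.4]
grip_width: 0.002
```

apply_moves:
  rows:
    - {"dp":[0,0,5],"delta_rot":[0,0,0]}
    - {"dp":[0,0,10],"delta_rot":[0,0,0]}
    - {"dp":[0,0,10],"delta_rot":[0,0,0]}

```text
time_s: 50.2
tool_pos: [0.5719, 0.0813, 0.1537]
orientation: [-0.653, 0.758, -0.001, -0.001]
wrist_force: [0.4, 0.6, 0.2]
grip_width: 0.002
```

apply_moves:
  rows:
    - {"dp":[0,0,3],"delta_rot":[0,0,0]}
    - {"dp":[0,0,5],"delta_rot":[0,0,0]}
    - {"dp":[0,0,5],"delta_rot":[0,0,0]}

```text
time_s: 50.58
tool_pos: [0.572, 0.0814, 0.149]
orientation: [-0.653, 0.758, -0.002, -0.0]
wrist_force: [-1.2, -0.1, 5.1]
grip_width: 0.001
```

apply_moves:
  rows:
    - {"dp":[0,0,1],"delta_rot":[0,0,0]}
    - {"dp":[0,0,2],"delta_rot":[0,0,0]}
    - {"dp":[0,0,2],"delta_rot":[0,0,0]}

```text
time_s: 50.95
tool_pos: [0.5722, 0.0814, 0.1487]
orientation: [-0.653, 0.758, -0.002, 0.0]
wrist_force: [-7.8, -1.3, 22.9]
grip_width: 0.005
```

apply_moves:
  rows:
    - {"dp":[0,0,-3],"delta_rot":[0,0,0]}
    - {"dp":[0,0,-50],"delta_rot":[0,0,0]}
    - {"dp":[0,0,-100],"delta_rot":[0,0,0]}
    - {"dp":[50,0,-130],"delta_rot":[0,0,0]}
    - {"dp":[100,0,-130],"delta_rot":[0,0,0]}
    - {"dp":[160,0,-130],"delta_rot":[0,0,0]}
    - {"dp":[200,0,-130],"delta_rot":[0,0,0]}
    - {"dp":[200,0,-130],"delta_rot":[0,0,0]}

```text
time_s: 51.95
tool_pos: [0.5418, -0.1183, 0.279]
orientation: [-0.651, 0.759, -0.002, 0.0]
wrist_force: [-0.4, 0.2, 0.9]
grip_width: 0.003
```

```bash
python3 - <<'E'
from h import *
s=cap('side');t=cap('top')
cv2.imwrite('pics/w8.png',np.hstack([cv2.resize(s['image'][120:300,200:360],(320,360)),cv2.resize(t['image'][140:340,100:360],(468,360))])[:,:,::-1])
o=telemetry.get_obs();print(o['wrist_force'],o['tool_pos'],o['time_s'])
E
```

```text
[ 0.87692735 -0.27333639  0.59102107] [ 0.54212235 -0.11599892  0.27910522] 52.05
```

View pics/w8.png

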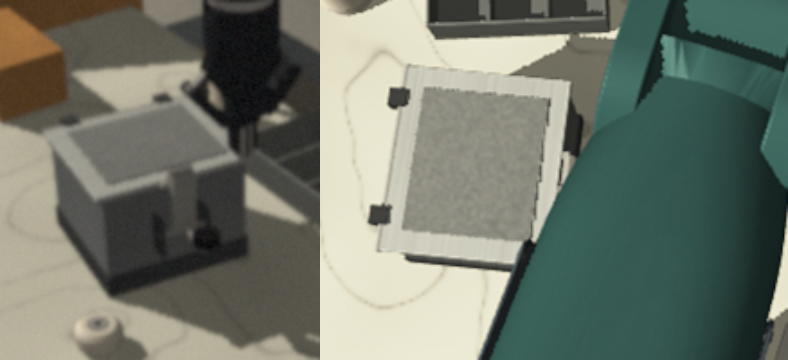

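The lid is flat and stays shut with the arm clear of everything. Handing in.

```bash
python3 -c "
from station import ticket;print(ticket.sign_off())"
```

```text
the job is handed in; nothing more can be done
None
```

I did every step and handed the job in at about 52 s of the 208 s allowed. One force spike while pushing the lid back may have broken the 40 N limit. I can't tell whether it counted, because signing off gives no verdict.

- **Lid opened:** I pressed the release button about 10 mm and the lid popped up. I then pushed it back past upright to its stop.
- **Spindles:** All four were on the table. I stood each one in the tub, lowering it until I felt contact (8 to 14 N) before letting go. The floor came out about 24 mm above the table each time.
- **Lid closed:** I tipped the lid forward onto its spring and pressed it down until it stopped firmly at 23 N.

**Last checks:**
- **Lid:** With the arm clear, the side and top pictures show it flat and still shut.
- **Spindles:** With the lid open, the wrist picture showed three standing upright and a finger hid the fourth. I had not checked that fourth one on its own after letting go of it. I could not check any of them once the lid was shut.
- **Other things:** I only moved near them from above, but did not re-measure their positions.

**What went wrong on the way:**
- **80 N force:** While I was pushing the lid back, the wrist force read 80 N upwards. That is below the 120 N wrist limit. Most likely the lid's edge caught on the gripper's knuckles; if that counts as the gripper's body, it was over the 40 N limit.
- **Rim contact:** The gripper twice brushed the tub's rim while lowering a spindle, at 12 N and 18 N. I shifted the first spindle 9 mm, and turned the gripper a quarter turn for the last two.

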